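Prop the printer cover open

ROBOT

A 6-joint arm with a two-finger parallel gripper is mounted at the origin on the work surface. World frame = base frame: x ahead of the robot, y to its left, z up, the work surface at z = 0. Lengths are in mm, angles in rad, forces in N, time in s.
With the tool pointing down it reaches from about 375 to 900 mm from the base axis. Payload 3.1 kg.
Tool frame: the origin (TCP) lies at the very end of the fingers, on their centre line; the grasp point (between the pads) lies 19 mm behind it; z points along the fingers, y is the line along which they close (so a half turn about z gives the same grasp; the last joint's range is limited). The gripper opens to 85 mm and grips with 20 to 120 N. Pads are 22 mm wide; open, the fingers measure 114 mm over their backs; the gripper's body (76 mm by 85 mm) begins 54 mm behind the grasp point. The pads swing forward as they close: fully open they stand 13 mm farther back than shut.
Start: joints at [-1.357, 0.527, 1.433, -0, 1.181, -0.178], TCP at [239.256, -577.368, 231.31] pointing down, gripper open.
Joint ranges: [-3.08, 3.08], [-0.75, 2.2], [0.22, 2.44], [-1.43, 4.57], [0, 2.65], [-2.85, 2.85]. Speed limits (rad/s): [2.79, 2.79, 3.14, 3.14, 3.14, 3.14].

INTERFACE

Orientations are given as a 3x3 rotation matrix whose columns are the frame's x, y, z axes.
In Python, from bench import * gives the robot as it stands. The module is installed in compiled form; this text tells all that it offers.
- The arm moves only by the shell command python3 -m jog 'ROWS' [OPENING] [FORCE]. ROWS is JSON, a list of rows, each a list of 6 numbers: the shift along the tool's x, y, z each as a share of 15 cm, from -1 to 1, then the turn, a rotation vector about the tool's x, y, z each as a share of 2 rad, from -1 to 1. In form: [[tx, ty, tz, rx, ry, rz], ...]. A call has 1 to 20 rows; each row is the pose to reach, as a shift and turn from the pose commanded when the call began, along the tool's axes at that moment; what a row does not reach only later rows make up. A row lasts 1/10 s, in which the tool goes at most 50 mm and 8.59 degrees, less where a joint would pass 70% of its speed; a pose out of reach is approached as far as the arm can. A call with a number of a shift or a turn outside -1 to 1 is refused whole. A call with a gripper value outside its range is refused whole. OPENING is the finger opening in mm, from 0 to 85.4, set as the call begins (- or left out, the last holds). The fingers move at their own pace and stop on an object; FORCE is the grip in N (left out, the last holds). Time passes only in rows, so rows that repeat a pose let the fingers close. It gives the time, the measured TCP pose, the force, the opening and the grip force at its end, in the units of the state.
- observe(): the state, without advancing time (a new reading comes with each control period).
- grab_frame(name): name is "scene" or "side" or "wrist"; returns the picture (420x560x3 uint8, red, green, blue); there is no depth.
- camera_model(name): a dict with "mtx" (3x3 intrinsics, pixels), "extrinsics" (4x4, takes a point from world to camera coordinates); the wrist camera has in their place "tool_from_camera" (4x4, takes a point from camera to tool coordinates, whose origin is the TCP and whose axes are the flange's). Camera axes: x right, y down, z forward; pixel columns grow to the right and rows downward; lengths in mm; the calibration is good to about 2 mm. A picture is of the moment at which its call begins: read the wrist's pose just before it. camera_model takes no time and is no camera call.
- finish_job(): hands the job in; it is judged then, once.
Trained networks look in the newest picture that a camera, given by its name, has taken for a name from the list of things; names that differ only in an ending like _2 or _b are one class to them, and where a whole thing is asked for, a point or a joint stands for the part that bears it (a point fixed in the world has none). Each returns a list of dicts, best first, with "p" (0 to 1); they miss things now and then, are a little off and sometimes report something else, mostly with a low value. They report only what shows in the picture. A call takes as long as a camera call.
- recognise(name, camera): "point" ([x, y, z] in mm, in the coordinates of the camera as it stood for that picture, good to about 4 mm: the middle of the surface that is visible of it).
The state is a dict: "t": time; "q": joint angles; "qd": joint speeds; "joint_efforts": joint torques, N m; "tool_pos": TCP position; "tcp_rot": TCP orientation; "force": force on the tool from outside, world axes, zero at the start; "moment": the same for the moment, N m; "opening": opening from 0.0 (shut) to 1.0 (fully open); "grip_force": force on a finger pad.
Only numpy, scipy, OpenCV 4.12 (cv2) and the standard library are available. Lean on these libraries where they do the work, as an engineer would, in place of code of your own. Each camera call takes 0.05 s, during which the arm holds its last target. There are 200 camera calls.

TASK

The top cover of the desktop printer has been raised and its stiff hinge just holds it. Swing the long prop rod up until it stands upright, then push the cover down until the rod's tip is fully home in the socket under the bracket on the cover's free edge, so that the rod holds the cover open. Leave the short paper release lever beside it as it is.

Things in the scene. Friction and masses are not known exactly. Their poses are not given: they have to be found in the camera images.
- printer: White desktop inkjet printer, 380 mm (x) by 300 mm (y), fixed on the table; origin: centre of its underside. Its own -y side is the front, the cover's hinge line runs along its own x at y = +130 mm, z = 125 mm. The open bay has a deck 66 mm high with nothing above it at the front edge but the rod and the lever; side walls (115 mm high) stand at x = +-170 to 190 mm from y = -100 mm backwards. A 50 mm paper tray sticks out low at the front.
- cover (a joint): Angle (rad) of the raised white top cover (380 by 230 mm, 20 mm thick, about 0.7 kg): 0 shut, growing as it rises; starts between 0.66 and 0.78. A stiff hinge holds it wherever it is left; 2 to 5 N down on the bracket lowers it. It rests on the upright rod at 0.55.
- bracket_top (a point): Centre of the flat upper face (56 mm along the printer's x by 46 mm) of the dark steel bracket that sticks out in the middle part of the cover's free edge, 250 mm from the hinge line, right above the socket; the place to push down on. The face slopes with the cover. With the cover on the rod it is 265 mm above the table and 9 mm behind the rod pivot (towards the hinge).
- socket (a point): The socket, a V-shaped saddle under the bracket, 16 mm deep, open downwards, 40 mm wide at its mouth (along the printer's x) and 16 mm at its root: the point where the centre of the rod's round tip lies when fully home. It moves with the cover, 250 mm from the hinge line.
- rod_pivot (a point): Pivot of the prop rod: printer x = +30 mm, y = -86 mm, 100 mm above the table. The pivot axis is the printer's y.
- prop (a joint): Angle (rad) of the steel prop rod (10 mm thick, 151 mm long from pivot to tip centre): at 0 it lies level, as it starts, pointing to the printer's -x; 1.57 is upright with the tip under the socket; its stop is at 1.60. Light (80 g); its slight friction keeps it upright, but it falls back when left half-way.
- rod_grip (a point): Centre of the rod's black cross grip, a round bar 14 mm thick and 40 mm long, 120 mm from the pivot and 60 mm in front of the rod. It lies along the printer's y, parallel to the pivot axis, at every rod angle, so closed jaws (closing along the printer's x, from above) can carry it round its arc without turning, while it rolls between them. With the rod upright it is 220 mm above the table.
- rod_tip (a point): Centre of the round tip (10 mm) of the prop rod.
- release (a joint): Angle (rad) of the paper release lever, to be left alone: looks like the rod but only 50 mm long, pivoted at the printer's x = +125 mm, 95 mm above the table, its own black cross grip at x = +80 mm; lies level at 0, grows upwards.

How it is judged:
By the outcome, as a careful person would: the job done as asked, in the order asked, and still so for the second after the job is handed in, with the robot touching nothing.
It also fails if it takes over 42 s, if anything falls off the work surface, if the arm or the gripper's body presses on something with over 40 N, if the wrist force passes 120 N, or if a joint passes its speed limit or range.

## Working session

There is one attempt and no reset: what is moved stays moved. The work goes in short steps, Python scripts to look and compute and a shell command to move; the robot and the scene stay as the last step left them, time stands still between calls to the robot, and variables do not carry over. Pictures are saved under pics/ and viewed, at most 10 in all, crops included, and the job is handed in when it is done.

```bash
mkdir -p pics; cat > h.py <<'E'
from bench import *
import numpy as np, cv2
def w(cam,p):
    m=camera_model(cam)
    if cam=="wrist":
        s=observe(); T=np.array(m["tool_from_camera"]); q=T[:3,:3]@np.array(p)+T[:3,3]
        return np.array(s["tcp_rot"])@q+np.array(s["tool_pos"])
    return (np.linalg.inv(np.array(m["extrinsics"]))@np.r_[p,1])[:3]
def proj(cam,P):
    m=camera_model(cam)
    if cam=="wrist":
        s=observe(); T=np.array(m["tool_from_camera"]); c=np.linalg.inv(T)@np.r_[np.array(s["tcp_rot"]).T@(np.array(P)-s["tool_pos"]),1]
    else: c=np.array(m["extrinsics"])@np.r_[P,1]
    u=np.array(m["mtx"])@c[:3]; return (u[:2]/u[2]).round()
E
python3 - <<'E'
from h import *
s=observe();print(s["t"],np.round(s["tcp_rot"],3),s["tool_pos"],s["force"])
for c in ["scene","side"]:
    im=grab_frame(c); cv2.imwrite(f"pics/{c}1.png",im[...,::-1])
    for n in ["printer","bracket_top","rod_pivot","rod_grip","rod_tip","prop","release","socket","cover"]:
        for d in recognise(n,c)[:2]: print(c,n,round(d["p"],2),w(c,d["point"]).round())
im=np.hstack([cv2.imread("pics/scene1.png"),cv2.imread("pics/side1.png")])
cv2.imwrite("pics/both.png",cv2.resize(im,(800,300)))
print(observe()["t"])
E
```

```text
0.0 [[ 0.924  0.383 -0.   ]
 [ 0.383 -0.924  0.002]
 [ 0.    -0.002 -1.   ]] [ 239.09053066 -576.68405327  230.33631794] [-0.44214648  0.69829168 -0.72004156]
scene printer 0.73 [617.  -8.  64.]
scene bracket_top 0.97 [639.   5. 265.]
scene rod_pivot 0.79 [615.  -9.  64.]
scene rod_tip 0.81 [514. -44. 102.]
scene prop 0.64 [505. -50. 109.]
scene socket 0.64 [639.  12. 269.]
scene cover 0.68 [645.   8. 270.]
side printer 0.81 [576.  13. 173.]
side bracket_top 0.92 [573.  65. 236.]
side rod_grip 0.84 [502. -49. 108.]
side prop 0.85 [507. -50. 109.]
side release 0.86 [672. -50. 104.]
side release 0.36 [572.  65. 240.]
side socket 0.83 [572.  65. 237.]
side socket 0.73 [568.   8. 176.]
side cover 0.83 [573.  66. 237.]
side cover 0.63 [565.   5. 173.]
1.0
```

View pics/both.png

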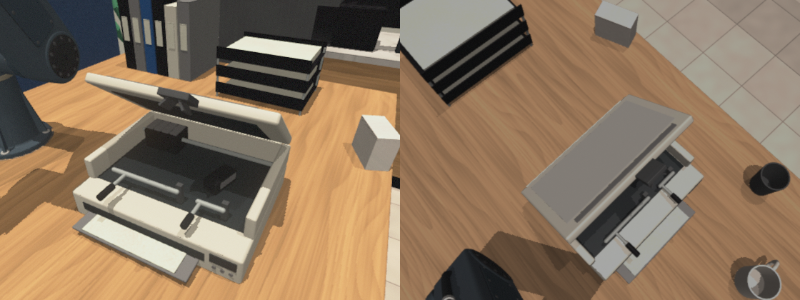

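The scene picture shows the printer with rod grip at about (105,190) and release grip at (187,220) in the half-size picture, and the bracket at (178,98). I'll overlay a pose hypothesis from the two grips.

```bash
cat >> h.py <<'E'
def pw(x0,y0,yaw,P):
    c,s=np.cos(yaw),np.sin(yaw); return np.array([x0+c*P[0]-s*P[1],y0+s*P[0]+c*P[1],P[2]])
def cov(th,x,r,h): # r along cover from hinge, h normal above hinge plane
    return (x,130-r*np.cos(th)+h*np.sin(th)*1,125+r*np.sin(th)+h*np.cos(th))
def overlay(files,pose,th,out):
    ims=[]
    for c,f in files:
        im=cv2.imread(f); 
        def L(a,b,col):
            cv2.line(im,*[tuple(int(v) for v in proj(c,pw(*pose,p))) for p in (a,b)],col,1)
        for x in (-190,190):
            L((x,-100,115),(x,150,115),(0,0,255)); L((x,-150,0),(x,150,0),(0,0,255))
        L((-190,-150,0),(190,-150,0),(0,0,255));L((-190,-150,66),(190,-150,66),(0,0,255))
        L((30,-86,100),(-121,-86,100),(255,0,0));L((-90,-126,100),(-90,-166,100),(0,255,0));L((80,-126,95),(80,-166,95),(0,255,0))
        q=[cov(th,x,r,0) for x,r in ((-190,0),(190,0),(190,230),(-190,230))]
        for i in range(4): L(q[i],q[(i+1)%4],(255,0,255))
        ims.append(im)
    im=np.vstack([i[60:400] for i in ims]) if 0 else np.hstack(ims)
    cv2.imwrite(out,cv2.resize(im[:,:],(800,300))) if out else None
    return ims
E
python3 - <<'E'
from h import *
ims=overlay([("scene","pics/scene1.png"),("side","pics/side1.png")],(592,97,0),.72,None)
a=cv2.resize(ims[0][120:420,80:430],None,fx=1.14,fy=1.14);b=cv2.resize(ims[1][110:410,130:480],None,fx=1.14,fy=1.14)
cv2.imwrite("pics/ov1.png",np.hstack([a,b])[:, :800])
E
```

```text
(no output)
```

View pics/ov1.png

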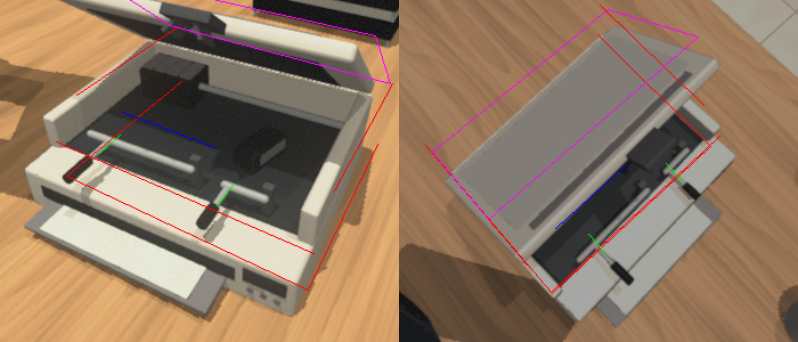

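The overlay is off by ~45 mm in printer y: the network points sit on the lever bodies. The black grips show at crop pixels (80,169), (207,217) in the left panel and (624,273), (688,183) in the right. I'll fit the pose to the picked pixels.

```bash
python3 - <<'E'
from h import *
from scipy.optimize import least_squares
S=[((-90,-146,100),(80,169)),((80,-146,95),(207,217)),((-121,-86,100),(91,134)),((30,-86,100),(197,167)),((190,-150,0),(297,314))]
D=[((-90,-146,100),(224,273)),((80,-146,95),(288,183)),((-121,-86,100),(177,257)),((30,-86,100),(246,192))]
obs=[("scene",P,np.array(u)/1.14+[80,120]) for P,u in S]+[("side",P,np.array(u)/1.14+[130,110]) for P,u in D]
def pr(c,P):
    m=camera_model(c);q=np.array(m["extrinsics"])@np.r_[P,1];u=np.array(m["mtx"])@q[:3];return u[:2]/u[2]
f=lambda v:np.concatenate([pr(c,pw(v[0],v[1],v[2],P))-u for c,P,u in obs])
r=least_squares(f,[600,50,0],loss="soft_l1",f_scale=3);print(r.x.round(3),r.fun.reshape(-1,2).round(1))
for n,P in dict(grip=(-90,-146,100),gripup=(30,-146,220),piv=(30,-86,100),br=(30,-77,265)).items(): print(n,pw(*r.x,P).round())
ims=overlay([("scene","pics/scene1.png"),("side","pics/side1.png")],r.x,.72,None)
a=cv2.resize(ims[0][120:420,80:430],None,fx=1.14,fy=1.14);b=cv2.resize(ims[1][110:410,130:480],None,fx=1.14,fy=1.14)
cv2.imwrite("pics/ov2.png",np.hstack([a,b])[:, :800])
E
```

```text
[5.80928e+02 4.97780e+01 8.30000e-02] [[-0.1 -0. ]
 [ 0.3  1. ]
 [ 0.1 -0.4]
 [-3.7 -0.3]
 [ 0.2 -1.7]
 [-1.4 -2.8]
 [ 4.8  6.2]
 [ 2.2  0.2]
 [-1.2 -4.9]]
grip [ 503. -103.  100.]
gripup [623. -93. 220.]
piv [618. -33. 100.]
br [617. -24. 265.]
```

View pics/ov2.png

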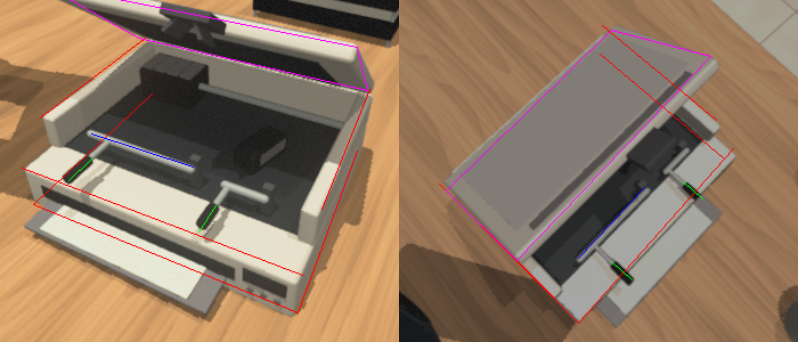

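The fit matches both pictures: printer at (581, 50), yaw 0.083; rod grip at (503,-103,100). Moving there.

```bash
python3 -m jog '[[0.94,-0.74,0.09,0,0,0],[0.94,-0.74,0.09,0,0,0],[0.94,-0.74,0.09,0,0,0],[0.94,-0.74,0.09,0,0,0],[0.94,-0.74,0.09,0,0,0]]' 60
python3 -m jog '[[0.94,-0.74,0.09,0,0,0],[0.94,-0.74,0.09,0,0,0],[0.94,-0.74,0.09,0,0,0],[0.94,-0.74,0.09,0,0,0],[0.94,-0.74,0.09,0,0,0]]'
python3 -m jog '[[0.94,-0.74,0.09,0,0,-0.63],[0.94,-0.74,0.09,0,0,-0.63],[0.94,-0.74,0.09,0,0,-0.63],[0.94,-0.74,0.09,0,0,-0.63],[0.94,-0.74,0.09,0,0,-0.63],[0.94,-0.74,0.09,0,0,-0.63],[0.94,-0.74,0.09,0,0,-0.63],[0.94,-0.74,0.09,0,0,-0.63],[0.94,-0.74,0.09,0,0,-0.63],[0.94,-0.74,0.09,0,0,-0.63],[0.94,-0.74,0.09,0,0,-0.63]]'
python3 - <<'E'
from h import *
s=observe();print(s["t"],np.round(s["tool_pos"],1),np.round(s["tcp_rot"],3).tolist(),np.round(s["q"],2))
im=grab_frame("wrist")[...,::-1].copy()
for n in ["rod_grip","rod_tip","release"]:
    for d in recognise(n,"wrist")[:2]: print(n,round(d["p"],2),w("wrist",d["point"]).round())
for P in [(-90,-126,100),(-90,-166,100),(-121,-86,100),(30,-86,100)]:
    u=proj("wrist",pw(581,50,.083,P));print(u);cv2.circle(im,tuple(int(v) for v in u),3,(0,255,0),1)
cv2.imwrite("pics/w1.png",im)
E
```

```text
t: 1.5
tool_pos: [328.2, -416.2, 217.5]
tcp_rot: [[0.922, 0.387, -0.001], [0.387, -0.922, 0.004], [0.001, -0.004, -1.0]]
force: [-0.5, -1.0, 0.9]
opening: 0.707
grip_force: 0.0
t: 2.0
tool_pos: [415.8, -261.8, 204.2]
tcp_rot: [[0.922, 0.387, -0.0], [0.387, -0.922, 0.001], [0.0, -0.001, -1.0]]
force: [-0.2, -0.6, -0.3]
opening: 0.704
grip_force: 0.0
t: 3.1
tool_pos: [503.0, -109.2, 191.0]
tcp_rot: [[-0.079, 0.997, 0.001], [0.997, 0.079, -0.001], [-0.001, 0.001, -1.0]]
force: [-0.5, 0.8, -0.3]
opening: 0.703
grip_force: 0.0
3.1 [ 503.  -109.2  191. ] [[-0.079, 0.997, 0.001], [0.997, 0.079, -0.001], [-0.001, 0.001, -1.0]] [-0.43  0.44  1.75 -0.    0.95 -0.51]
rod_grip 0.96 [507. -45. 102.]
rod_tip 0.79 [506. -45. 103.]
release 0.71 [666. -76. 104.]
[282. 169.]
[282. 229.]
[231. 104.]
[481. 103.]
```

View pics/w1.png

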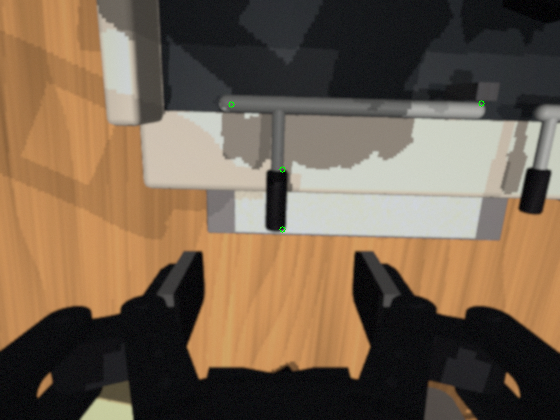

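The wrist view shows the rod grip at (276,200) between the fingers, 4 mm to the left of the prediction, with yaw near 0.06. Descending and gripping.

```bash
python3 -m jog '[[0.01,-0.02,0.3,0,0,0.01],[0.01,-0.02,0.5,0,0,0.01],[0.01,-0.02,0.6,0,0,0.01],[0.01,-0.02,0.7,0,0,0.01],[0.01,-0.02,0.71,0,0,0.01],[0.01,-0.02,0.71,0,0,0.01]]'
python3 -m jog '[[0,0,0,0,0,0],[0,0,0,0,0,0],[0,0,0,0,0,0],[0,0,0,0,0,0],[0,0,0,0,0,0],[0,0,0,0,0,0],[0,0,0,0,0,0],[0,0,0,0,0,0]]' 0 30
```

```text
t: 3.9
tool_pos: [499.5, -106.6, 84.2]
tcp_rot: [[-0.062, 0.998, -0.001], [0.998, 0.062, 0.0], [0.0, -0.001, -1.0]]
force: [1.1, -0.6, -0.5]
opening: 0.704
grip_force: 0.0
t: 4.7
tool_pos: [501.4, -106.8, 85.1]
tcp_rot: [[-0.061, 0.998, 0.004], [0.998, 0.061, -0.001], [-0.001, 0.004, -1.0]]
force: [5.0, 2.8, 1.9]
opening: 0.152
grip_force: 30.1
```

```bash
python3 -m jog '[[0,0.016,-0.096,0,0,0],[0,0.033,-0.19,0,0,0],[0,0.061,-0.282,0,0,0],[0,0.1,-0.369,0,0,0],[0,0.15,-0.452,0,0,0],[0,0.209,-0.528,0,0,0],[0,0.276,-0.596,0,0,0],[0,0.351,-0.655,0,0,0],[0,0.433,-0.706,0,0,0],[0,0.52,-0.746,0,0,0],[0,0.612,-0.775,0,0,0],[0,0.706,-0.793,0,0,0],[0,0.81,-0.8,0,0,0],[0,0.81,-0.8,0,0,0],[0,0.81,-0.8,0,0,0]]'
python3 - <<'E'
from h import *
for c in ["scene","side"]: cv2.imwrite(f"pics/{c}2.png",grab_frame(c)[...,::-1])
ims=overlay([("scene","pics/scene2.png"),("side","pics/side2.png")],(581,50,.07),.72,None)
for c in ("scene","side"):
    i=cv2.imread(f"pics/{c}2.png"); ims.append(i)
a=cv2.resize(ims[2][70:370,80:430],None,fx=1.14,fy=1.14);b=cv2.resize(ims[3][110:410,130:480],None,fx=1.14,fy=1.14)
cv2.imwrite("pics/up.png",np.hstack([a,b])[:, :800])
E
```

```text
t: 6.2
tool_pos: [621.2, -100.5, 206.1]
tcp_rot: [[-0.062, 0.998, 0.002], [0.998, 0.062, -0.003], [-0.003, 0.002, -1.0]]
force: [-0.1, -2.6, 8.5]
opening: 0.15
grip_force: 32.2
```

View pics/up.png

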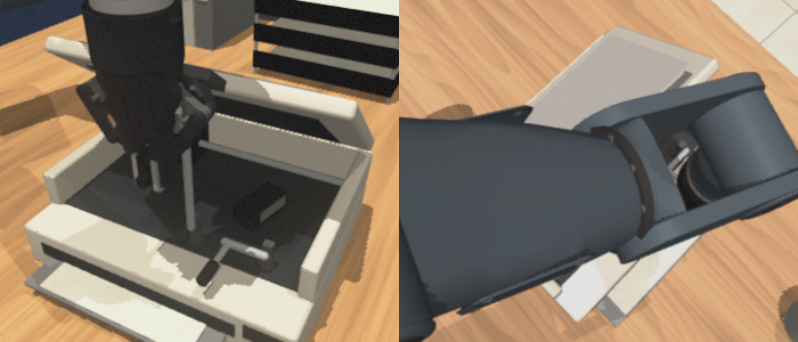

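The left panel shows the rod upright at (190,150–230), with the release lever untouched at (235,255). Releasing and going up.

```bash
python3 -m jog '[[0,0,0,0,0,0],[0,0,0,0,0,0],[0,0,0,0,0,0],[0,0,0,0,0,0],[0,0,0,0,0,0]]' 45
python3 -m jog '[[0,0,-0.1,0,0,0],[0,0,-0.25,0,0,0],[0,0,-0.5,0,0,0],[0,0,-0.75,0,0,0],[0,0,-0.9,0,0,0],[0,0,-0.9,0,0,0]]'
python3 -m jog '[[0.2,-0.02,0,0,0,0],[0.3,-0.02,0,0,0,0],[0.3,-0.02,0,0,0,0],[0.3,-0.02,0,0,0,0],[0.3,-0.02,0,0,0,0],[0.3,-0.02,0,0,0,0]]' 0
python3 - <<'E'
from h import *
for c in ["scene","wrist"]: cv2.imwrite(f"pics/{c}3.png",grab_frame(c)[...,::-1])
for n in ["bracket_top","rod_tip"]:
  for c in ["scene","wrist"]:
    for d in recognise(n,c)[:2]: print(c,n,round(d["p"],2),w(c,d["point"]).round())
a=cv2.imread("pics/scene3.png");b=cv2.imread("pics/wrist3.png")
for th in (.66,.72,.78):
    g=th+.045; u=proj("wrist",pw(581,47,.06,(30,130-250*np.cos(g),125+250*np.sin(g)))); cv2.circle(b,tuple(int(v) for v in u),3,(0,255,0),1)
print(observe()["tool_pos"],proj("wrist",observe()["tool_pos"]))
cv2.imwrite("pics/b3.png",np.hstack([cv2.resize(a[70:370,80:480],(400,300)),cv2.resize(b,(400,300))]))
E
```

```text
t: 6.8
tool_pos: [620.4, -98.9, 203.9]
tcp_rot: [[-0.062, 0.998, -0.001], [0.998, 0.062, 0.0], [0.0, -0.001, -1.0]]
force: [0.4, 0.5, 0.3]
opening: 0.527
grip_force: 0.0
t: 7.4
tool_pos: [622.7, -99.6, 343.8]
tcp_rot: [[-0.062, 0.998, 0.009], [0.998, 0.062, -0.003], [-0.003, 0.008, -1.0]]
force: [-0.6, -0.7, 1.1]
opening: 0.522
grip_force: 0.0
t: 8.0
tool_pos: [615.1, -55.2, 338.9]
tcp_rot: [[-0.061, 0.998, -0.0], [0.998, 0.061, -0.0], [-0.0, -0.0, -1.0]]
force: [-0.1, 0.2, -0.3]
opening: -0.002
grip_force: 0.0
scene bracket_top 0.86 [637.   6. 268.]
wrist bracket_top 0.87 [613.  31. 267.]
scene rod_tip 0.83 [627. -42. 220.]
wrist rod_tip 0.83 [617. -76. 221.]
[614.9747212  -54.61679297 339.33276206] [281. 268.]
```

View pics/b3.png

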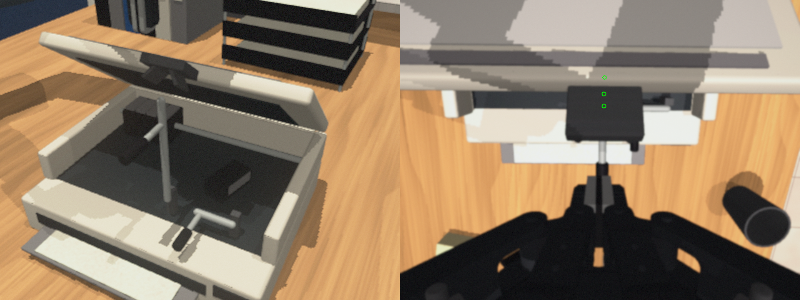

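The rod stands on its own (left panel, (165,100–200)); the bracket's dark face is centred at (605,112) in the right panel, about world (615,-16,283), so the cover is near 0.65. Approaching above it and pressing.

```bash
python3 -m jog '[[0.2,0.03,0.05,0,0,0],[0.27,0.03,0.15,0,0,0],[0.27,0.03,0.22,0,0,0],[0.27,0.03,0.25,0,0,0],[0.27,0.03,0.25,0,0,0]]'
python3 -m jog '[[0,0,0.03,0,0,0],[-0.01,0,0.06,0,0,0],[-0.01,0,0.09,0,0,0],[-0.02,0,0.12,0,0,0],[-0.03,0,0.14,0,0,0],[-0.03,0,0.14,0,0,0]]'
python3 -m jog '[[-0.005,0,0.01,0,0,0],[-0.01,0,0.02,0,0,0],[-0.015,0,0.03,0,0,0],[-0.02,0,0.04,0,0,0],[-0.02,0,0.04,0,0,0],[-0.02,0,0.04,0,0,0]]'
```

```text
t: 8.8
tool_pos: [616.6, -14.3, 301.0]
tcp_rot: [[-0.061, 0.998, -0.002], [0.998, 0.061, -0.0], [0.0, -0.002, -1.0]]
force: [0.7, 0.0, -0.5]
opening: -0.003
grip_force: 0.0
t: 9.4
tool_pos: [617.0, -18.3, 280.2]
tcp_rot: [[-0.062, 0.998, -0.001], [0.998, 0.062, 0.0], [0.0, -0.001, -1.0]]
force: [-0.6, -0.4, -0.3]
opening: -0.001
grip_force: 0.0
t: 10.0
tool_pos: [617.3, -21.0, 274.5]
tcp_rot: [[-0.062, 0.998, -0.0], [0.998, 0.062, 0.0], [0.0, -0.0, -1.0]]
force: [-0.4, 0.9, 0.2]
opening: -0.0
grip_force: 0.3
```

No contact yet at 274; checking.

```bash
python3 - <<'E'
from h import *
for c in ["scene","wrist"]: cv2.imwrite(f"pics/{c}4.png",grab_frame(c)[...,::-1])
a=cv2.imread("pics/scene4.png");b=cv2.imread("pics/wrist4.png")
cv2.imwrite("pics/b4.png",np.hstack([cv2.resize(a[120:270,160:360],(400,300)),cv2.resize(b,(400,300))]))
E
```

```text
(no output)
```

View pics/b4.png

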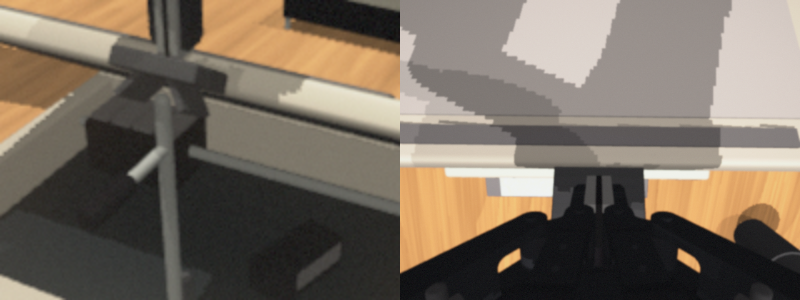

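The fingers stand on the bracket face and the rod tip (165,92) is right under the saddle. Pressing on, in small steps.

```bash
python3 -m jog '[[-0.01,0,0.01,0,0,0],[-0.01,0,0.02,0,0,0],[-0.02,0,0.03,0,0,0],[-0.02,0,0.04,0,0,0],[-0.02,0,0.04,0,0,0]]'
python3 -m jog '[[0,0,0.01,0,0,0],[-0.01,0,0.02,0,0,0],[-0.01,0,0.03,0,0,0],[-0.01,0,0.03,0,0,0],[-0.01,0,0.03,0,0,0]]'
```

```text
t: 10.6
tool_pos: [617.6, -24.4, 268.6]
tcp_rot: [[-0.062, 0.998, 0.0], [0.998, 0.062, -0.0], [-0.0, -0.0, -1.0]]
force: [0.7, -0.4, 0.4]
opening: 0.001
grip_force: 0.3
t: 11.1
tool_pos: [617.9, -25.0, 266.3]
tcp_rot: [[-0.062, 0.998, 0.002], [0.998, 0.062, 0.001], [0.001, 0.002, -1.0]]
force: [-2.8, 2.9, 10.0]
opening: -0.0
grip_force: 4.9
```

```bash
python3 -m jog '[[0,0,0.01,0,0,0],[0,0,0.01,0,0,0],[0,0,0.01,0,0,0]]'
python3 -m jog '[[0,0,0.01,0,0,0],[0,0,0.01,0,0,0],[0,0,0.01,0,0,0]]'
```

```text
t: 11.4
tool_pos: [618.0, -25.1, 266.1]
tcp_rot: [[-0.062, 0.998, 0.003], [0.998, 0.062, 0.0], [-0.0, 0.003, -1.0]]
force: [-4.3, 1.7, 15.5]
opening: -0.003
grip_force: 7.0
t: 11.7
tool_pos: [618.0, -25.2, 265.8]
tcp_rot: [[-0.062, 0.998, 0.004], [0.998, 0.062, -0.0], [-0.001, 0.003, -1.0]]
force: [-5.7, 2.0, 19.6]
opening: -0.0
grip_force: 9.2
```

It stops hard at 266 mm with 20 N. Checking the fit before retreating.

```bash
python3 - <<'E'
from h import *
for c in ["scene","side"]: cv2.imwrite(f"pics/{c}5.png",grab_frame(c)[...,::-1])
for n in ["socket","rod_tip","bracket_top"]:
    for d in recognise(n,"scene")[:2]: print(n,round(d["p"],2),w("scene",d["point"]).round())
a=cv2.imread("pics/scene5.png")
cv2.imwrite("pics/b5.png",np.hstack([cv2.resize(a[150:225,190:290],(400,300),interpolation=cv2.INTER_CUBIC),cv2.resize(a[120:330,100:380],(400,300))]))
E
```

```text
rod_tip 0.9 [628. -41. 222.]
bracket_top 0.66 [643. -20. 254.]
bracket_top 0.17 [620. -29.  67.]
```

View pics/b5.png

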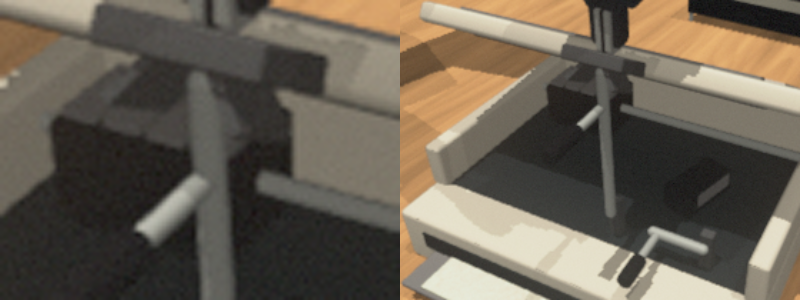

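```bash
python3 - <<'E'
from h import *
a=cv2.imread("pics/scene5.png")
k=4; o=np.array([100,110]); im=cv2.resize(a[110:260,100:300],None,fx=k,fy=k,interpolation=cv2.INTER_CUBIC)
for th,col in ((.50,(0,0,255)),(.55,(0,255,0)),(.60,(255,0,0))):
    P=[cov(th,x,273,11) for x in (2,58)]; Q=[cov(th,x,230,10) for x in (-190,0)]
    for S in (P,Q):
        u=[tuple(int(v) for v in (proj("scene",pw(581,47,.06,p))-o)*k) for p in S]
        cv2.line(im,*u,col,1)
cv2.imwrite("pics/b6.png",im)
E
```

```text
(no output)
```

View pics/b6.png

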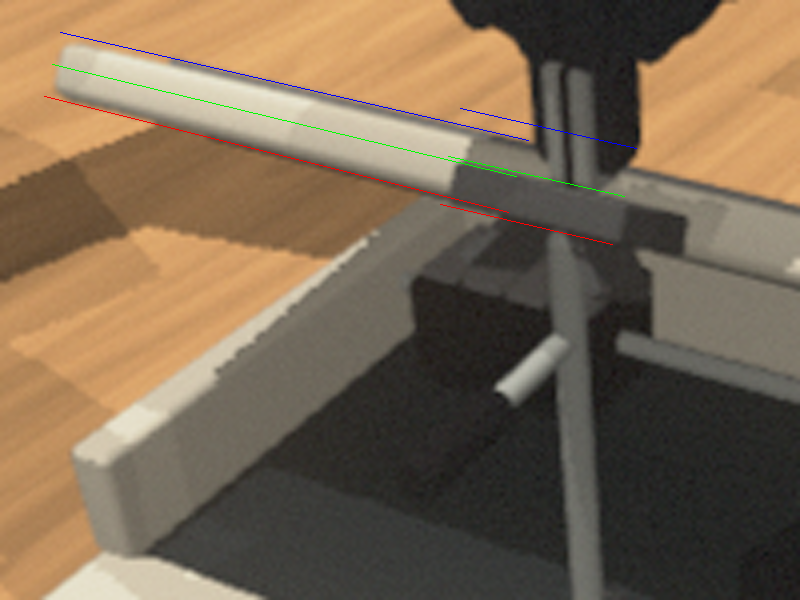

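The bracket's front edge lies on the 0.55 rad line (green, (455,163)–(625,195)) and the tip goes up between the saddle cheeks at (560,235). One slightly firmer press, then retreat upwards.

```bash
python3 -m jog '[[0,0,0.01,0,0,0],[0,0,0.015,0,0,0],[0,0,0.015,0,0,0],[0,0,0.015,0,0,0]]'
python3 -m jog '[[0,0,-0.05,0,0,0],[0,0,-0.1,0,0,0],[0,0,-0.3,0,0,0],[0,0,-0.6,0,0,0],[0,0,-0.6,0,0,0],[0,0,-0.6,0,0,0]]'
python3 - <<'E'
from h import *
b=grab_frame("scene")[...,::-1].copy();cv2.imwrite("pics/scene6.png",b)
a=cv2.imread("pics/scene5.png")
# shift of the cover's left end and rod between pressed and released
for n,(x,y,w_,h_) in dict(coverL=(110,115,60,40),rod=(225,200,40,60),rel=(250,260,80,60)).items():
    print(n,cv2.phaseCorrelate(np.float32(cv2.cvtColor(a[y:y+h_,x:x+w_],6)),np.float32(cv2.cvtColor(b[y:y+h_,x:x+w_],6))))
im=cv2.resize(b[110:260,100:300],None,fx=4,fy=4,interpolation=cv2.INTER_CUBIC);cv2.imwrite("pics/b7.png",im)
E
```

```text
t: 12.35
tool_pos: [618.1, -25.3, 265.6]
tcp_rot: [[-0.062, 0.998, 0.005], [0.998, 0.062, -0.001], [-0.001, 0.005, -1.0]]
force: [-9.1, 1.5, 28.1]
opening: 0.001
grip_force: 12.5
t: 12.95
tool_pos: [618.1, -25.7, 349.6]
tcp_rot: [[-0.062, 0.998, 0.002], [0.998, 0.062, -0.0], [-0.0, 0.002, -1.0]]
force: [-0.5, 0.1, -0.3]
opening: -0.0
grip_force: 0.0
coverL ((0.06174603364221909, 0.039838027412756105), 0.854521451195081)
rod ((-0.004117359152534306, -0.0034439562571080273), 1.0214360566933949)
rel ((-0.014252632221882777, 0.007190840547938393), 1.0084103864431382)
```

View pics/b7.png

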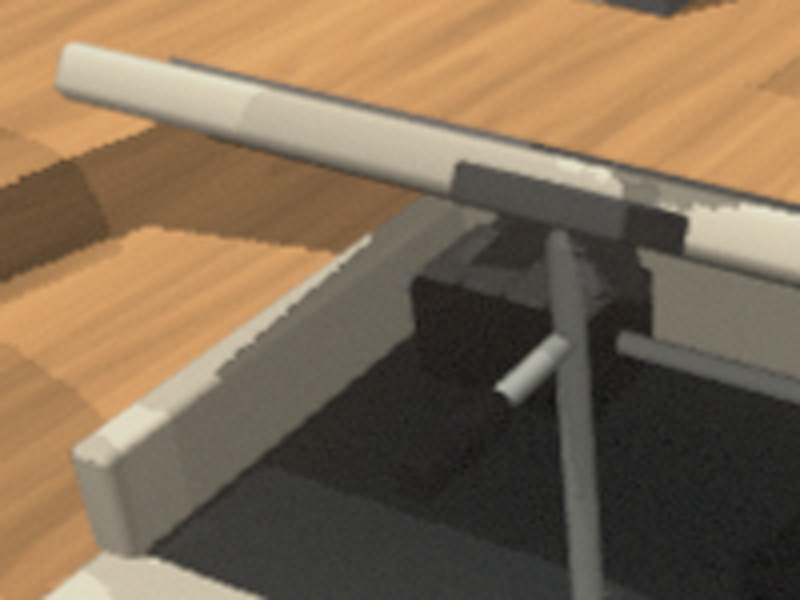

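The cover, rod and lever did not move on release, and the tip sits in the middle of the bracket. Handing in.

```bash
python3 -c "
from bench import *
print(finish_job())"
```

```text
the job is handed in; nothing more can be done
None
```

I swung the prop rod upright and pushed the cover down until it stopped hard on the rod's tip, at about 0.55 rad. After the arm withdrew the cover and rod stayed put, the release lever had not moved, and I handed the job in at about 13 s; no verdict came back, and I judged the tip fully home from the hard stop and the pictures.

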